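# Set up the single-cup coffee dripper

### The job

Set up the coffee dripper on its coaster, working from the bottom up: first stand the white tumbler in the coaster's recess, then sit the brimmed steel dripper on the tumbler's rim with its boss in the mouth, then lower the press into the dripper's cup, and last put the domed cap over the cup. Each part must sit level and fully home, and the other pantry things must stay where they are.

Things in the scene. Friction and masses are not known exactly. Their poses are not given: they have to be found in the camera images.
- coaster_seat (a point): Round wooden coaster, 90 mm across and 12 mm high, fixed to the worktop, with a round recess 70 mm across and 5 mm deep in its top. The point is the centre of the recess's floor, 7 mm above the worktop; z up.
- tumbler_center (a point): White ceramic tumbler, no handle, open top, 90 mm high, about 0.25 kg; outside 56 mm across at the foot, 61 mm half-way up, 64 mm at the rim; wall 4 mm, mouth 56 mm across. Stands upright. The point is on its axis half-way up, 45 mm above its foot; z up. Seated in the coaster, it is 45 mm above coaster_seat.
- dripper_center (a point): Steel dripper like an upturned hat, 45 mm high, 0.13 kg: round open cup, 66 mm outside, 60 mm inside, 34 mm deep, over a brim 88 mm across (8 to 11 mm above the underside). A boss below, 48 mm across, 8 mm deep, enters the tumbler's mouth; the brim rests on its rim. The point is on the axis, 22.5 mm above the boss's underside; z up. Seated: 59.5 mm above tumbler_center.
- press_center (a point): Steel press, 62 mm high, 0.07 kg: perforated disc 52 mm across, 4 mm thick, upright 8 mm stem with a round grip 16 mm across, 20 mm high on top (42 to 62 mm up). The disc lies flat on the floor of the dripper's cup; the grip then stands out of the cup. The point is on its axis, 31 mm above the underside; z up. Seated: 19.5 mm above dripper_center.
- cap_center (a point): Domed steel cap, 81 mm across, 66 mm high, 0.09 kg; black knob 18 mm across, 20 mm high (46 to 66 mm up) on the dome's top (44 mm up). Hollow: its skirt, 8 mm deep, 72 to 75 mm inside, goes over the dripper's cup and a ledge rests on the cup's rim; it clears the press. The point is on its axis, 33 mm above the lower edge; z up. Seated: 47.5 mm above dripper_center.
- spice_jar_center (a point): Bystander: spice jar with a green lid, 46 mm across, 105 mm high, near the coffee things. Loose; leave it alone. The point is half-way up.
- salt_mill_center (a point): Bystander: small salt mill with a grey top, 44 mm across, 90 mm high. Loose; leave it alone. The point is half-way up.
- timer_center (a point): Bystander: red and white kitchen timer, 67 mm across, 54 mm high. Loose; leave it alone. The point is half-way up.
- bean_jar_center (a point): Bystander: clip-top glass jar of beans, 86 by 100 mm, 145 mm high. Loose; leave it alone. The point is half-way up.

How it is judged:
On the way, in this order (a step that is already met when the one before it is completed fails the run):
1. the tumbler stands in the coaster's recess (horizontal distance between tumbler_center and coaster_seat below 0.01 m and z of tumbler_center in the frame of coaster_seat between 0.041 and 0.049 m and angle between tumbler_center's own z axis and vertical below 0.09 rad), for 0.2 s.
2. the dripper sits on the tumbler, which stands in the recess (all of step 1 and horizontal distance between dripper_center and tumbler_center below 0.008 m and z of dripper_center in the frame of tumbler_center between 0.0555 and 0.0635 m and angle between dripper_center's own z axis and vertical below 0.09 rad), for 0.2 s.
3. the press lies flat in the seated dripper's cup (all of step 2 and horizontal distance between press_center and dripper_center below 0.008 m and z of press_center in the frame of dripper_center between 0.0155 and 0.0235 m and angle between press_center's own z axis and vertical below 0.09 rad), for 0.2 s.
4. the cap sits over the cup (all of step 3 and horizontal distance between cap_center and dripper_center below 0.008 m and z of cap_center in the frame of dripper_center between 0.0435 and 0.0515 m and angle between cap_center's own z axis and vertical below 0.09 rad), for 0.2 s.
At the end, for the whole second after the job is handed in: Tumbler in the coaster's recess (axis within 10 mm of its centre), dripper on the tumbler (within 8 mm of its axis), press in the dripper's cup and cap over the cup (each within 8 mm of the dripper's axis); every part within 4 mm of its seated height, within 5 degrees of upright, and at rest (all of step 4 and linear speed of each of tumbler, dripper, press, cap below 0.02 m/s); the robot touches nothing.
It fails at once if the spice jar, salt mill, timer or bean jar is pushed more than 30 mm from where it stood or tipped over (distance of any of spice_jar_center, salt_mill_center, timer_center, bean_jar_center from where it was at the start of the episode above 0.03 m or angle between any of spice_jar_center, salt_mill_center, timer_center, bean_jar_center's own z axis and vertical above 0.5 rad).
It fails at once if the tumbler is tipped over (angle between tumbler_center's own z axis and vertical above 0.8 rad).
It also fails if it takes over 104 s, if anything falls off the work surface, if the arm or the gripper's body presses on something with over 40 N, if the wrist force passes 120 N, or if a joint passes its speed limit or range.

### The arm

A 6-joint arm with a two-finger parallel gripper is mounted at the origin on a cart in front of the work surface, level with it; the furniture and walls round the work are solid. World frame = base frame: x ahead of the robot, y to its left, z up, the work surface at z = 0. Lengths are in m, angles in rad, forces in N, time in s.
With the tool pointing down it reaches from about 0.3 to 0.775 m from the base axis. Payload 14.6 kg.
Tool frame: the origin (TCP) lies at the very end of the fingers, on their centre line; the grasp point (between the pads) lies 19 mm behind it; z points along the fingers, y is the line along which they close (so a half turn about z gives the same grasp; the last joint's range is limited). The gripper opens to 94 mm and grips with 3 to 60 N. Pads are 16 mm wide; open, the fingers measure 119 mm over their backs; the gripper's body (75 mm by 177 mm) begins 78 mm behind the grasp point.
Start: joints at [1.249, 0.3, 1.521, -0, 1.321, -0.067], TCP at [0.139, 0.532, 0.205] pointing down, gripper open.
Joint ranges: [-3.03, 3.03], [-0.79, 2.21], [0.23, 2.52], [-1.04, 4.18], [0, 3.07], [-2.55, 2.55]. Speed limits (rad/s): [2.22, 2.22, 2.57, 3.14, 3.14, 3.14].

### API

Orientations are given as [roll, pitch, yaw] about the fixed x, y, z axes, in that order (R = Rz(yaw) Ry(pitch) Rx(roll)).
In Python, from station import * gives the robot as it stands.
- The arm moves only by the tool jog_arm, never from a script. Its argument "rows" is a list of rows, each a list of 3 entries, a list of its own where there are three numbers: the shift along the tool's x, y, z in m, then the turn about the tool's z in degrees, then the finger opening in m, from 0 to 0.094. A call has 1 to 12 rows; each row shifts and turns the commanded pose from where the row before left it, along the tool's axes as they then stand; what a row does not reach is not made up. A row lasts 1/12 s, in which the tool goes at most 41.7 mm and 7.16 degrees, less where a joint would pass 70% of its speed; a pose out of reach is approached as far as the arm can. A call is refused whole if a number of a shift passes 0.0417 or a number of a turn 7.16, either way. A call with a gripper value outside its range is refused whole. The fingers move at their own pace and stop on an object; "squeeze" is the grip in N (left out, the last holds). Time passes only in rows, so rows that do not move let the fingers close. It gives the time, the measured TCP pose, the force, the opening and the grip force at its end, in the units of the state.
- get_obs(): the state, without advancing time (a new reading comes with each control period).
- camera(name): name is "scene" or "top"; returns a dict with "image" (384x512x3 uint8, red, green, blue), "range_z" (384x512 float32, m along the optical axis (not along the pixel's ray), 0 where there is no reading), "K" (3x3 intrinsics, pixels), "k1" (the pictures are not rectified: a ray, as slopes to the right and down, at radius r is drawn at 1 + k1 r^2 times it, then the intrinsics apply), "world_from_camera" (4x4, takes a point from camera to world coordinates). Camera axes: x right, y up, looking along -z (the intrinsics and any distortion apply to the point x, -y, -z); pixel columns grow to the right and rows downward; lengths in m; the calibration is good to about 2 mm. A picture is of the moment at which its call begins.
- hand_in(): hands the job in; it is judged then, once.
Trained networks look in a picture, given as the dict that the camera call returned (one of the last four; its "shot" number tells which), for a name from the list of things; names that differ only in an ending like _2 or _b are one class to them, and where a whole thing is asked for, a point or a joint stands for the part that bears it (a point fixed in the world has none). Each returns a list of dicts, best first, with "p" (0 to 1); they miss things now and then, are a little off and sometimes report something else, mostly with a low value. They report only what shows in the picture. A call takes as long as a camera call.
- search_frame(label, picture): "at" ([column, row] as shares, 0 to 1, of the picture: columns of its width, rows of its height, amid what is visible of it).
- spot_point(label, picture): "at" ([column, row] as shares, 0 to 1, of the picture: columns of its width, rows of its height: a listed point, or the origin of a listed thing).
The state is a dict: "time_s": time; "qpos": joint angles; "joint_vel": joint speeds; "tau": joint torques, N m; "ee_pos": TCP position; "eef_rot": TCP orientation; "force": force on the tool from outside, world axes, zero at the start; "moment": the same for the moment, N m; "grip_width": finger opening in m; "grip_force": force on a finger pad.
Only numpy, scipy, OpenCV 4.12 (cv2) and the standard library are available. Lean on these libraries where they do the work, as an engineer would, in place of code of your own. Each camera call takes 0.05 s, during which the arm holds its last target. There are 200 camera calls.

## Working session

There is one attempt and no reset: what is moved stays moved. The work goes in short steps, Python scripts to look and compute and a tool call to move; the robot and the scene stay as the last step left them, time stands still between calls to the robot, and variables do not carry over. Pictures are saved under pics/ and viewed, at most 14 in all, crops included, and the job is handed in when it is done.

Besides the shell and the picture viewer there is one more tool, called after "Request:" as name(argument=value, ...), one argument or row to a line, values as JSON. jog_arm: Moves the arm, as the interface text tells. Its arguments: {"type":"object","properties":{"rows":{"type":"array","items":{"type":"array"}},"squeeze":{"type":"number"}},"required":["rows"]}

```bash
ls; mkdir -p pics
cat > h.py <<'E'
from station import *
import numpy as np, cv2
def ray(c,u,v):
    K=np.array(c["K"]); d=np.array([(u-K[0,2])/K[0,0],(v-K[1,2])/K[1,1]]); s=d.copy()
    for _ in range(20): s=d/(1+c["k1"]*(s@s))
    return s
def world(c,u,v,z):  # z = range along axis
    s=ray(c,u,v); T=np.array(c["world_from_camera"])
    return (T@[s[0]*z,-s[1]*z,-z,1])[:3]
def atz(c,u,v,h):
    T=np.array(c["world_from_camera"]); s=ray(c,u,v); d=T[:3,:3]@[s[0],-s[1],-1]; o=T[:3,3]
    return o+d*(h-o[2])/d[2]
def cloud(c):
    K=np.array(c["K"]); R=c["range_z"]; h,w=R.shape
    u,v=np.meshgrid(np.arange(w),np.arange(h))
    d=np.stack([(u-K[0,2])/K[0,0],(v-K[1,2])/K[1,1]],-1); s=d.copy()
    for _ in range(20): s=d/(1+c["k1"]*(s**2).sum(-1,keepdims=True))
    p=np.stack([s[...,0]*R,-s[...,1]*R,-R],-1); T=np.array(c["world_from_camera"])
    P=p@T[:3,:3].T+T[:3,3]; P[R==0]=np.nan; return P
def save(c,n): cv2.imwrite(f"pics/{n}.png",c["image"][...,::-1])
H={"coaster_seat":.007,"tumbler_center":.045,"dripper_center":.0225,"press_center":.031,"cap_center":.033,"spice_jar_center":.0525,"salt_mill_center":.045,"timer_center":.027,"bean_jar_center":.0725}
E
python3 - <<'E'
from h import *
print(get_obs())
for n in("scene","top"):
    c=camera(n); save(c,n+"0"); print(n,np.round(c["world_from_camera"],3).tolist(),np.array(c["K"]).tolist(),c["k1"])
    for l,z in H.items():
        r=spot_point(l,c)[:2]
        print(l,[(np.round([d["at"][0]*512,d["at"][1]*384]),round(d["p"],2),np.round(atz(c,d["at"][0]*512,d["at"][1]*384,z),3)) for d in r])
E
```

```text
pics
{'time_s': 0.0, 'qpos': array([ 1.24939081e+00,  3.00462234e-01,  1.52155996e+00, -3.03334646e-06,
        1.32071425e+00, -6.65841066e-02]), 'joint_vel': array([-0.00154339, -0.00133677, -0.00081698, -0.00217238,  0.00053563,
        0.00033153]), 'tau': array([-5.91348726e-04, -5.31809950e+01, -3.52727580e+01,  7.08236382e-02,
        2.43831240e-02, -1.15288944e-04]), 'ee_pos': array([0.13855338, 0.53199547, 0.20490013]), 'eef_rot': array([-3.14045120e+00, -7.31704590e-05,  2.88677196e+00]), 'force': array([-0.86523461,  0.19302965, -0.14073841]), 'moment': array([-0.07365093,  0.04015224, -0.02183317]), 'grip_force': 0.0, 'grip_width': 0.09423603167813326}
scene [[-0.694, 0.274, -0.666, -0.161], [-0.72, -0.283, 0.634, 0.78], [-0.015, 0.919, 0.393, 0.456], [0.0, 0.0, 0.0, 1.0]] [[444.0474600720158, 0.0, 255.54842142630972], [0.0, 444.0474600720158, 189.60013868569618], [0.0, 0.0, 1.0]] -0.09825632590380405
coaster_seat [(array([229., 230.]), 0.8, array([0.484, 0.248, 0.007])), (array([293., 187.]), 0.68, array([ 0.541, -0.021,  0.007]))]
tumbler_center [(array([248., 241.]), 
[... 896 characters left out ...]
0.]), 0.59, array([0.481, 0.238, 0.007]))]
tumbler_center [(array([197., 236.]), 0.98, array([0.357, 0.303, 0.045]))]
dripper_center [(array([269., 208.]), 0.84, array([0.433, 0.115, 0.022]))]
press_center [(array([301., 177.]), 0.5, array([0.516, 0.029, 0.031]))]
cap_center [(array([158., 207.]), 0.96, array([0.431, 0.408, 0.033]))]
spice_jar_center [(array([327., 219.]), 0.81, array([ 0.405, -0.035,  0.052]))]
salt_mill_center [(array([176., 168.]), 0.57, array([0.534, 0.362, 0.045]))]
timer_center [(array([203., 148.]), 0.89, array([0.592, 0.295, 0.027])), (array([222., 192.]), 0.43, array([0.474, 0.242, 0.027]))]
bean_jar_center [(array([266., 124.]), 0.81, array([0.649, 0.126, 0.073]))]
```

View pics/top0.png

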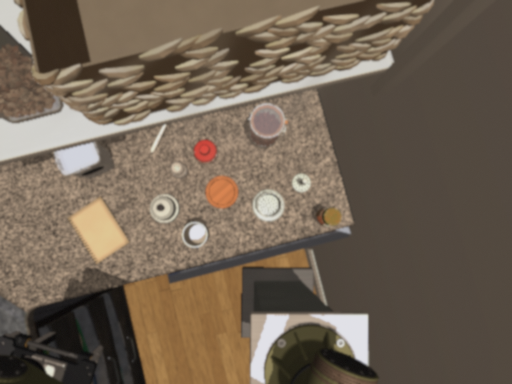

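View pics/scene0.png

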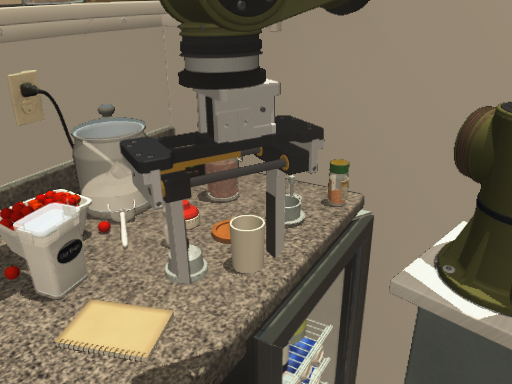

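```bash
cat >> h.py <<'E'
def band(P,xy,r,z0,z1):
    q=P.reshape(-1,3); q=q[~np.isnan(q[:,0])]
    return q[(np.hypot(q[:,0]-xy[0],q[:,1]-xy[1])<r)&(q[:,2]>z0)&(q[:,2]<z1)]
def mec(p):
    (x,y),r=cv2.minEnclosingCircle(p[:,:2].astype(np.float32)); return np.round([x,y,r],4)
E
python3 - <<'E'
from h import *
c=camera("top");P=cloud(c); q=camera("scene"); Q=cloud(q)
for n,xy,r,bs in [("coaster",(.482,.24),.06,[(.008,.016),(.003,.009)]),("tumbler",(.36,.3),.05,[(.08,.1)]),("dripper",(.43,.117),.06,[(.035,.06),(.005,.016)]),("press",(.517,.027),.045,[(.05,.07),(.002,.01)]),("cap",(.433,.405),.06,[(.055,.08),(.015,.05)]),("spice",(.405,-.035),.05,[(.08,.12)]),("salt",(.53,.36),.05,[(.07,.1)])]:
    for b in bs:
        for m,C in(("top",P),("scene",Q)):
            p=band(C,xy,r,*b)
            if len(p)>3: print(n,b,m,len(p),mec(p),np.round(np.median(p,0),4),np.round([p[:,0].min(),p[:,0].max(),p[:,1].min(),p[:,1].max()],3))
E
```

```text
coaster (0.008, 0.016) top 451 [0.4782 0.2429 0.0447] [0.4752 0.2415 0.0108] [0.434 0.522 0.201 0.285]
coaster (0.008, 0.016) scene 226 [0.4802 0.2496 0.0449] [0.4945 0.2668 0.0114] [0.446 0.521 0.218 0.289]
coaster (0.003, 0.009) top 497 [0.4818 0.2397 0.059 ] [0.4784 0.2441 0.0068] [0.424 0.539 0.182 0.297]
coaster (0.003, 0.009) scene 186 [0.4793 0.2548 0.0409] [0.4878 0.2617 0.0076] [0.446 0.513 0.228 0.289]
tumbler (0.08, 0.1) top 144 [0.364  0.3041 0.0322] [0.3628 0.3095 0.0898] [0.332 0.396 0.273 0.335]
tumbler (0.08, 0.1) scene 432 [0.3624 0.306  0.0327] [0.3605 0.3064 0.0869] [0.331 0.395 0.274 0.337]
dripper (0.035, 0.06) top 128 [0.4427 0.1155 0.034 ] [0.444  0.1097 0.0443] [0.411 0.474 0.082 0.148]
dripper (0.035, 0.06) scene 158 [0.4377 0.1134 0.0341] [0.4187 0.1    0.0414] [0.408 0.464 0.084 0.142]
dripper (0.005, 0.016) top 663 [0.4428 0.1156 0.0441] [0.4416 0.1164 0.0114] [0.401 0.485 0.072 0.157]
dripper (0.005, 0.016) scene 130 [0.4241 0.112  0.0422] [0.4098 0.1188 0.012 ] [0.396 0.436 0.072 0.152]
press (0.05, 0.07) top 29 [0.5068 0.0251 0.0079] [0.5054 0.0242 0.06
[... 447 characters left out ...]
 0.08) scene 14 [0.4247 0.3938 0.004 ] [0.4235 0.3936 0.0621] [0.422 0.429 0.39  0.396]
cap (0.015, 0.05) top 437 [0.4305 0.3954 0.0345] [0.4292 0.3909 0.0427] [0.4   0.465 0.364 0.426]
cap (0.015, 0.05) scene 388 [0.4255 0.4    0.0311] [0.4053 0.3955 0.0358] [0.396 0.448 0.37  0.431]
spice (0.08, 0.12) top 296 [ 0.4121 -0.0362  0.0228] [ 0.4118 -0.0345  0.105 ] [ 0.389  0.434 -0.058 -0.014]
spice (0.08, 0.12) scene 292 [ 0.4101 -0.0348  0.0242] [ 0.4029 -0.0233  0.0998] [ 0.386  0.432 -0.057 -0.011]
salt (0.07, 0.1) top 136 [0.5317 0.3552 0.0174] [0.5291 0.3529 0.0856] [0.515 0.545 0.338 0.372]
salt (0.07, 0.1) scene 22 [0.5346 0.3694 0.0073] [0.5324 0.3719 0.0796] [0.528 0.541 0.366 0.374]
```

The top picture shows the tumbler at (195,235), the coaster at (222,191), the dripper at (268,205), the press at (301,183) and the cap at (163,208). The scene picture agrees with this, though the gripper hides the cap there. The measured sizes match the list: coaster 89 mm, tumbler 64, dripper brim 88.

Request:
jog_arm(
  rows=[
    [[0, 0, 0], -4.87, 0.085],
    [[0, 0, 0], -4.87, 0.085],
    [[0, 0, 0], -4.86, 0.085],
    [[-0.025, -0.025, 0.005], 0, 0.085],
    [[-0.025, -0.025, 0.005], 0, 0.085],
    [[-0.025, -0.025, 0.005], 0, 0.085],
    [[-0.025, -0.025, 0.005], 0, 0.085],
    [[-0.025, -0.025, 0.005], 0, 0.085],
    [[-0.025, -0.025, 0.005], 0, 0.085],
    [[-0.025, -0.025, 0.005], 0, 0.085],
    [[-0.025, -0.025, 0.005], 0, 0.085],
    [[-0.025, -0.025, 0.005], 0, 0.085],
  ],
  squeeze=15,
)

```text
time_s: 2.1
ee_pos: [0.3646, 0.3058, 0.1604]
eef_rot: [3.141, 0.0, -3.142]
force: [0.4, 0.3, -0.4]
grip_width: 0.085
grip_force: 0.0
```

Request:
jog_arm(
  rows=[
    [[0.0015, -0.0015, 0.02], 0, 0.085],
    [[0, 0, 0.025], 0, 0.085],
    [[0, 0, 0.025], 0, 0.085],
    [[0, 0, 0.025], 0, 0.085],
    [[0, 0, 0.02], 0, 0.085],
    [[0, 0, 0.009], 0, 0.085],
    [[0, 0, 0], 0, 0.05],
    [[0, 0, 0], 0, 0.05],
    [[0, 0, 0], 0, 0.05],
    [[0, 0, 0], 0, 0.05],
    [[0, 0, 0], 0, 0.05],
    [[0, 0, 0], 0, 0.05],
  ],
)

```text
time_s: 3.1
ee_pos: [0.3628, 0.306, 0.0376]
eef_rot: [3.141, 0.002, -3.142]
force: [0.6, -2.7, 7.1]
grip_width: 0.0647
grip_force: 15.0
```

Request:
jog_arm(
  rows=[
    [[0, 0, 0], 0, 0.05],
    [[0, 0, -0.005], 0, 0.05],
    [[0, 0, -0.01], 0, 0.05],
    [[0, 0, -0.015], 0, 0.05],
    [[0, 0, -0.015], 0, 0.05],
    [[0, 0, 0], 0, 0.05],
  ],
  squeeze=20,
)

```text
time_s: 3.6
ee_pos: [0.3632, 0.3066, 0.0845]
eef_rot: [3.139, 0.004, -3.142]
force: [-0.0, 1.3, -1.3]
grip_width: 0.0641
grip_force: 20.0
```

Run:
```python
from h import *
c=camera("scene"); cv2.imwrite("pics/s1.png",cv2.resize(c["image"][100:330,100:380,::-1],None,fx=2.6,fy=2.6))
P=cloud(c)
for b in [(.01,.05),(.05,.09),(.09,.125),(.122,.14)]:
    p=band(P,(.363,.3055),.045,*b)
    if len(p)>5: print(b,len(p),mec(p),p[:,:3].min(0),p.max(0))
print(get_obs()["ee_pos"],get_obs()["grip_width"])
```

```text
(0.01, 0.05) 14 [0.3521 0.3166 0.0225] [0.33695245 0.30010447 0.04782261] [0.3673432  0.33308504 0.04993672]
(0.05, 0.09) 605 [0.3605 0.3077 0.0388] [0.33193694 0.26953739 0.05004154] [0.38191653 0.3460966  0.08991047]
(0.09, 0.125) 758 [0.3626 0.3069 0.0438] [0.33074521 0.26380181 0.09004957] [0.39325795 0.3504482  0.12499551]
(0.122, 0.14) 593 [0.3621 0.3072 0.0436] [0.33059122 0.264408   0.12204665] [0.39332728 0.35049426 0.13999806]
[0.36273512 0.30624774 0.08297834] 0.06447301185979706
```

View pics/s1.png

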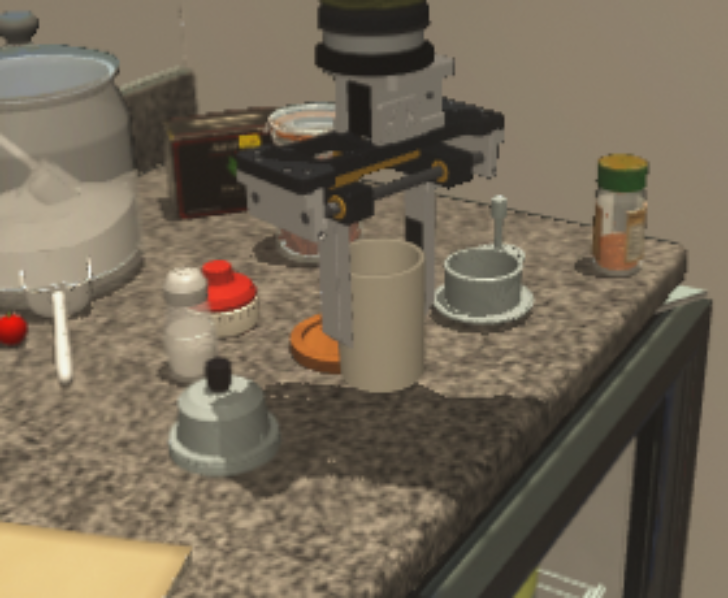

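The tumbler hangs upright in the grip at crop pixel (385,315), with the coaster behind it and the cap free at (222,430). Next I carry it over the recess.

Request:
jog_arm(
  rows=[
    [[-0.013, -0.007, 0], 0, 0.05],
    [[-0.021, -0.011, 0], 0, 0.05],
    [[-0.023, -0.013, 0], 0, 0.05],
    [[-0.023, -0.013, 0], 0, 0.05],
    [[-0.021, -0.011, 0], 0, 0.05],
    [[-0.014, -0.007, 0], 0, 0.05],
    [[0, 0, 0], 0, 0.05],
    [[0, 0, 0.008], 0, 0.05],
    [[0, 0, 0.008], 0, 0.05],
    [[0, 0, 0.008], 0, 0.05],
    [[0, 0, 0.008], 0, 0.05],
    [[0, 0, 0], 0, 0.05],
  ],
)

```text
time_s: 4.65
ee_pos: [0.4758, 0.2437, 0.0473]
eef_rot: [-3.14, -0.003, -3.141]
force: [0.0, -1.0, -3.1]
grip_width: 0.0641
grip_force: 20.0
```

Run:
```python
from h import *
c=camera("scene"); P=cloud(c); print(get_obs()["ee_pos"],get_obs()["force"])
cv2.imwrite("pics/s2.png",cv2.resize(c["image"][130:290,130:330,::-1],None,fx=3.5,fy=3.5))
p=band(P,(.478,.2445),.06,.008,.014); print(len(p),p.min(0),p.max(0))
```

```text
[0.47624928 0.24381115 0.04832062] [-0.07830344 -0.19313794 -2.93408596]
314 [0.43056165 0.20099965 0.00800668] [0.52134751 0.28938201 0.0139031 ]
```

View pics/s2.png

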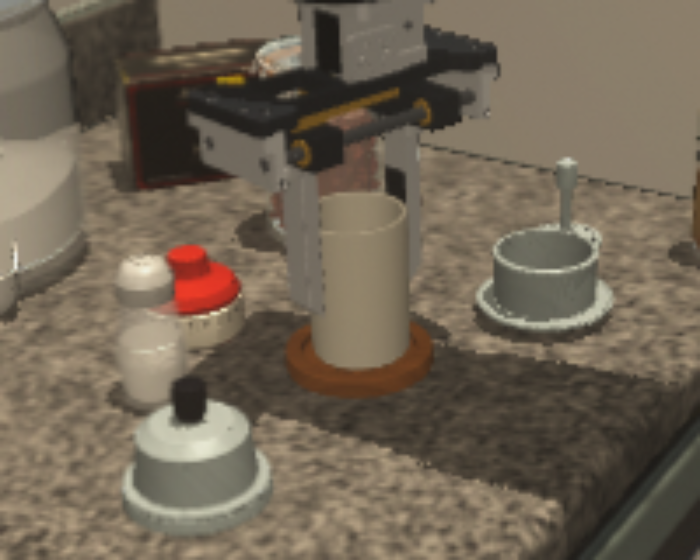

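The tumbler's foot is inside the coaster's ring at (360,350) and centred, a few mm above the floor. I lower the rest of the way and release.

Request:
jog_arm(
  rows=[
    [[0, 0.0005, 0.002], 0, 0.05],
    [[0, 0, 0.002], 0, 0.05],
    [[0, 0, 0], 0, 0.05],
    [[0, 0, 0], 0, 0.075],
    [[0, 0, 0], 0, 0.085],
    [[0, 0, 0], 0, 0.085],
    [[0, 0, -0.02], 0, 0.085],
    [[0, 0, -0.03], 0, 0.085],
    [[0, 0, -0.04], 0, 0.085],
    [[0, 0, -0.03], 0, 0.085],
    [[0, 0, 0], 0, 0.085],
    [[0, 0, 0], 0, 0.085],
  ],
)

```text
time_s: 5.7
ee_pos: [0.4778, 0.2445, 0.1671]
eef_rot: [3.14, 0.003, 3.142]
force: [0.8, 0.3, -0.5]
grip_width: 0.0853
grip_force: 0.0
```

Request:
jog_arm(
  rows=[
    [[0.015, -0.02, 0], 0, 0.085],
    [[0.01, -0.035, 0], 0, 0.085],
    [[0.007, -0.035, 0], 0, 0.085],
    [[0.005, -0.02, 0], 0, 0.085],
    [[0, -0.018, 0], 0, 0.085],
    [[0, 0, 0], 0, 0.085],
  ],
)

```text
time_s: 6.2
ee_pos: [0.4395, 0.114, 0.1644]
eef_rot: [-3.141, -0.002, 3.139]
force: [0.1, 0.8, -0.9]
grip_width: 0.085
grip_force: 0.0
```

Run:
```python
from h import *
o=get_obs();print(o["time_s"],o["ee_pos"],o["force"])
for n in("scene","top"):
    P=cloud(camera(n))
    for t,xy,r,b in [("tum",(.476,.2445),.05,(.089,.105)),("tumlow",(.476,.2445),.04,(.02,.085)),("drip brim",(.4425,.1155),.055,(.007,.016)),("cup",(.4425,.1155),.05,(.04,.05)),("coast",(.476,.2445),.06,(.009,.0145)),("press",(.505,.027),.02,(.05,.07)),("disc",(.505,.027),.03,(.002,.008))]:
        p=band(P,xy,r,*b)
        if len(p)>3: print(n,t,len(p),mec(p),"z",np.round(np.percentile(p[:,2],[50,98]),4))
```

```text
6.2 [0.43948101 0.11399516 0.16438786] [ 0.14500394  0.78105618 -0.85290667]
scene tum 281 [0.4773 0.2432 0.0335] z [0.0947 0.0984]
scene tumlow 912 [0.4772 0.2464 0.0338] z [0.0571 0.0842]
scene drip brim 252 [0.4409 0.1174 0.0449] z [0.0121 0.0157]
scene cup 181 [0.4408 0.1173 0.035 ] z [0.0442 0.0473]
scene coast 310 [0.4752 0.2457 0.0462] z [0.012  0.0142]
scene press 39 [0.5041 0.0264 0.008 ] z [0.0582 0.0634]
scene disc 33 [0.5057 0.0199 0.0251] z [0.0048 0.0065]
top tum 134 [0.4785 0.2426 0.0319] z [0.0965 0.1002]
top tumlow 125 [0.4767 0.2413 0.0296] z [0.054  0.0838]
top coast 390 [0.4781 0.243  0.0447] z [0.0121 0.0143]
```

Request:
jog_arm(
  rows=[
    [[-0.0015, 0.003, 0.02], 0, 0.085],
    [[0, 0, 0.03], 0, 0.085],
    [[0, 0, 0.03], 0, 0.085],
    [[0, 0, 0.03], 0, 0.085],
    [[0, 0, 0.02], 0, 0.085],
    [[0, 0, 0.014], 0, 0.085],
    [[0, 0, 0], 0, 0.085],
    [[0, 0, 0], 0, 0.055],
    [[0, 0, 0], 0, 0.055],
    [[0, 0, 0], 0, 0.055],
    [[0, 0, 0], 0, 0.055],
    [[0, 0, 0], 0, 0.055],
  ],
)

```text
time_s: 7.3
ee_pos: [0.4422, 0.1195, 0.0223]
eef_rot: [3.141, 0.002, 3.142]
force: [-0.6, 1.6, 4.9]
grip_width: 0.0663
grip_force: 20.0
```

Request:
jog_arm(
  rows=[
    [[0, 0, -0.01], 0, 0.055],
    [[0, 0, -0.02], 0, 0.055],
    [[0, 0, -0.03], 0, 0.055],
    [[0, 0, -0.03], 0, 0.055],
    [[0, 0, -0.02], 0, 0.055],
    [[0, 0, -0.01], 0, 0.055],
    [[-0.005, 0.02, 0], 0, 0.055],
    [[-0.008, 0.03, 0], 0, 0.055],
    [[-0.01, 0.034, 0], 0, 0.055],
    [[-0.008, 0.027, 0], 0, 0.055],
    [[-0.005, 0.015, 0], 0, 0.055],
    [[0, 0, 0], 0, 0.055],
  ],
)

```text
time_s: 8.3
ee_pos: [0.4776, 0.2475, 0.1408]
eef_rot: [-3.142, -0.001, -3.139]
force: [-0.8, -0.3, -2.4]
grip_width: 0.0665
grip_force: 20.0
```

Run:
```python
from h import *
o=get_obs();print(o["time_s"],o["ee_pos"],o["eef_rot"],o["force"],o["grip_width"])
c=camera("scene"); P=cloud(c)
cv2.imwrite("pics/s3.png",cv2.resize(c["image"][110:270,160:320,::-1],None,fx=3.6,fy=3.6))
for t,r,b in [("tum",.036,(.06,.1)),("brim",.06,(.12,.137))]:
        p=band(P,(.4775,.2435),r,*b)
        if len(p)>3: print(t,len(p),mec(p),p.min(0),p.max(0))
for z in np.arange(.09,.18,.004):
    p=band(P,(.4775,.2435),.06,z,z+.004)
    if len(p)>5: print(round(z,3),len(p),np.round([p[:,0].min(),p[:,0].max(),p[:,1].min(),p[:,1].max()],3))
```

```text
8.3 [0.47761038 0.2475056  0.14077859] [-3.14152941e+00 -9.31994570e-04 -3.13941168e+00] [-0.77364666 -0.27818508 -2.36844409] 0.06653098368304236
tum 793 [0.4754 0.2432 0.0334] [0.44399928 0.21131285 0.06000908] [0.50758684 0.2758994  0.09921732]
brim 324 [0.476  0.2492 0.0447] [0.43173333 0.20458042 0.12665416] [0.51772747 0.29329647 0.13689908]
0.09 105 [0.445 0.506 0.214 0.276]
0.094 134 [0.444 0.508 0.211 0.275]
0.098 18 [0.445 0.506 0.216 0.273]
0.126 94 [0.433 0.515 0.209 0.293]
0.13 186 [0.432 0.518 0.205 0.293]
0.134 60 [0.445 0.488 0.229 0.281]
0.138 52 [0.442 0.481 0.228 0.283]
0.142 83 [0.443 0.507 0.21  0.288]
0.146 108 [0.444 0.51  0.202 0.292]
0.15 111 [0.444 0.511 0.205 0.294]
0.154 134 [0.445 0.508 0.203 0.295]
0.158 121 [0.443 0.509 0.204 0.294]
0.162 133 [0.442 0.51  0.202 0.294]
0.166 37 [0.467 0.486 0.202 0.295]
0.17 39 [0.465 0.486 0.203 0.295]
0.174 35 [0.467 0.485 0.203 0.295]
0.178 44 [0.467 0.487 0.203 0.295]
```

View pics/s3.png

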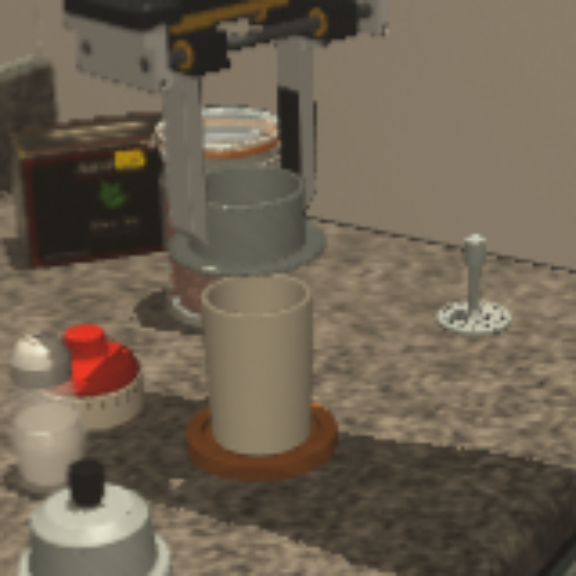

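The dripper is held level at crop pixel (250,230), but it sits about 5 mm to +y of the tumbler's axis. I shift it and lower.

Request:
jog_arm(
  rows=[
    [[0, -0.005, 0], 0, 0.055],
    [[0, 0, 0.006], 0, 0.055],
    [[0, 0, 0.006], 0, 0.055],
    [[0, 0, 0.006], 0, 0.055],
    [[0, 0, 0.005], 0, 0.055],
    [[0, 0, 0.002], 0, 0.055],
    [[0, 0, 0], 0, 0.055],
    [[0, 0, 0], 0, 0.055],
  ],
)

```text
time_s: 9.02
ee_pos: [0.4776, 0.2402, 0.1164]
eef_rot: [-3.142, -0.0, -3.142]
force: [0.5, 0.1, -0.6]
grip_width: 0.0665
grip_force: 20.0
```

Run:
```python
from h import *
o=get_obs();print(o["time_s"],o["ee_pos"],o["eef_rot"],o["force"],o["grip_width"])
c=camera("scene"); P=cloud(c)
for z in np.arange(.08,.12,.004):
    p=band(P,(.4765,.243),.06,z,z+.004)
    if len(p)>5: print(round(z,3),len(p),np.round([p[:,0].min(),p[:,0].max(),p[:,1].min(),p[:,1].max()],3))
```

```text
9.0167 [0.47764978 0.24023411 0.11643363] [-3.14158249e+00 -7.79036485e-05 -3.14157660e+00] [ 0.50210432  0.09383542 -0.60430555] 0.06645157237808091
0.08 56 [0.446 0.493 0.225 0.275]
0.084 56 [0.445 0.492 0.224 0.275]
0.088 51 [0.445 0.491 0.224 0.275]
0.092 47 [0.445 0.488 0.226 0.276]
0.096 37 [0.444 0.479 0.235 0.276]
0.1 10 [0.435 0.484 0.234 0.283]
0.104 233 [0.432 0.513 0.198 0.285]
0.108 61 [0.433 0.492 0.198 0.273]
0.112 58 [0.443 0.504 0.219 0.273]
0.116 70 [0.444 0.508 0.202 0.277]
```

Request:
jog_arm(
  rows=[
    [[0, 0.001, 0.002], 0, 0.055],
    [[0, 0, 0.002], 0, 0.055],
    [[0, 0, 0.002], 0, 0.055],
    [[0, 0, 0.001], 0, 0.055],
    [[0, 0, 0], 0, 0.055],
    [[0, 0, 0], 0, 0.055],
  ],
)

```text
time_s: 9.57
ee_pos: [0.4784, 0.2416, 0.1112]
eef_rot: [3.14, 0.003, -3.142]
force: [-4.2, -2.0, 16.3]
grip_width: 0.0667
grip_force: 20.0
```

Run:
```python
from h import *
o=get_obs();print(o["time_s"],o["ee_pos"],o["eef_rot"],o["force"],o["grip_width"])
c=camera("scene"); P=cloud(c)
p=band(P,(.4765,.243),.06,.094,.112);h=np.hypot(*(p[:,:2]-[.4765,.243]).T); b=p[(h>.036)]
print(len(b),np.percentile(b[:,2],[5,50,95]),mec(b))
```

```text
9.5667 [0.47843781 0.24159692 0.11120096] [ 3.14049120e+00  2.72598524e-03 -3.14151042e+00] [-4.22175312 -1.98258055 16.28635637] 0.06666782683046814
158 [0.09894584 0.10121679 0.10252494] [0.4761 0.2432 0.0443]
```

Request:
jog_arm(
  rows=[
    [[0, 0, -0.001], 0, 0.055],
    [[0, 0, 0], 0, 0.07],
    [[0, 0, 0], 0, 0.08],
    [[0, 0, 0], 0, 0.085],
    [[0, 0, -0.01], 0, 0.085],
    [[0, 0, -0.02], 0, 0.085],
    [[0, 0, -0.03], 0, 0.085],
    [[0, 0, -0.02], 0, 0.085],
    [[0, 0, 0], 0, 0.06],
  ],
)

```text
time_s: 10.37
ee_pos: [0.4791, 0.2419, 0.1954]
eef_rot: [3.139, 0.006, -3.142]
force: [-0.0, 0.5, -0.9]
grip_width: 0.0815
grip_force: 0.0
```

Request:
jog_arm(
  rows=[
    [[0, -0.02, 0], 0, 0.045],
    [[-0.003, -0.035, 0], 0, 0.045],
    [[-0.005, -0.035, 0], 0, 0.045],
    [[-0.005, -0.035, 0], 0, 0.045],
    [[-0.005, -0.035, 0.01], 0, 0.045],
    [[-0.005, -0.03, 0.02], 0, 0.045],
    [[-0.003, -0.025, 0.03], 0, 0.045],
    [[0, 0, 0.02], 0, 0.045],
    [[0, 0, 0], 0, 0.045],
  ],
)

```text
time_s: 11.12
ee_pos: [0.5017, 0.0251, 0.1068]
eef_rot: [3.141, -0.006, 3.139]
force: [-0.0, 0.8, 0.2]
grip_width: 0.045
grip_force: 0.0
```

Run:
```python
from h import *
o=get_obs();print(o["time_s"],o["ee_pos"],o["eef_rot"],o["force"],o["grip_width"])
c=camera("scene"); P=cloud(c)
p=band(P,(.4765,.243),.06,.094,.112);h=np.hypot(*(p[:,:2]-[.4765,.243]).T); b=p[(h>.036)]
print("brim",len(b),np.percentile(b[:,2],[5,50,95]),mec(b))
for t,xy,r,b in [("cup",(.4765,.243),.04,(.128,.14)),("tum",(.4765,.243),.04,(.02,.085)),("press",(.505,.027),.02,(.045,.058)),("presstop",(.505,.027),.02,(.058,.066))]:
    p=band(P,xy,r,*b)
    if len(p)>3: print(t,len(p),mec(p),p.min(0),p.max(0))
c=camera("top");P=cloud(c)
p=band(P,(.505,.027),.02,.05,.07);print(mec(p) if len(p)>3 else 0)
```

```text
11.1167 [0.50166875 0.02508985 0.10677443] [ 3.14147734 -0.00636162  3.13930146] [-0.04313101  0.76232458  0.21016989] 0.04500899893495142
brim 165 [0.09872394 0.10102472 0.10255809] [0.4756 0.2428 0.0443]
cup 249 [0.4764 0.2417 0.0344] [0.44268248 0.2081014  0.12811478] [0.50976565 0.2757614  0.13581317]
tum 823 [0.4725 0.2474 0.0312] [0.44389692 0.21989185 0.0200554 ] [0.49604129 0.27643999 0.08498079]
press 31 [0.5018 0.0286 0.0067] [0.49663249 0.02277658 0.04513814] [0.50680813 0.03449616 0.05799244]
presstop 20 [0.5042 0.0271 0.0075] [0.49704909 0.02150267 0.05859042] [0.51100928 0.03301381 0.06381059]
0
```

Request:
jog_arm(
  rows=[
    [[-0.003, 0.0015, 0], 0, 0.045],
    [[0, 0, 0.02], 0, 0.045],
    [[0, 0, 0.025], 0, 0.045],
    [[0, 0, 0.015], 0, 0.045],
    [[0, 0, 0.008], 0, 0.045],
    [[0, 0, 0], 0, 0.045],
    [[0, 0, 0], 0, 0.01],
    [[0, 0, 0], 0, 0.01],
    [[0, 0, 0], 0, 0.01],
    [[0, 0, 0], 0, 0.01],
    [[0, 0, 0], 0, 0.01],
    [[0, 0, 0], 0, 0.01],
  ],
  squeeze=12,
)

```text
time_s: 12.22
ee_pos: [0.5068, 0.0277, 0.0427]
eef_rot: [-3.142, 0.0, 3.142]
force: [-0.9, -0.4, -0.1]
grip_width: 0.016
grip_force: 12.0
```

Request:
jog_arm(
  rows=[
    [[0, 0, -0.015], 0, 0.01],
    [[0, 0, -0.03], 0, 0.01],
    [[0, 0, -0.035], 0, 0.01],
    [[0, 0, -0.035], 0, 0.01],
    [[0, 0, -0.025], 0, 0.01],
    [[0, 0, -0.015], 0, 0.01],
    [[0, 0, 0], 0, 0.01],
  ],
)

```text
time_s: 12.8
ee_pos: [0.5078, 0.0277, 0.2008]
eef_rot: [-3.142, 0.005, 3.142]
force: [-0.1, 0.1, 0.3]
grip_width: 0.0154
grip_force: 12.0
```

Request:
jog_arm(
  rows=[
    [[0.002, 0.015, 0], 0, 0.01],
    [[0.003, 0.025, 0], 0, 0.01],
    [[0.004, 0.03, 0], 0, 0.01],
    [[0.004, 0.03, 0], 0, 0.01],
    [[0.004, 0.03, 0], 0, 0.01],
    [[0.004, 0.03, 0], 0, 0.01],
    [[0.004, 0.03, 0], 0, 0.01],
    [[0.003, 0.016, 0], 0, 0.01],
    [[0.001, 0.01, 0], 0, 0.01],
    [[0, 0, 0], 0, 0.01],
    [[0, 0, 0], 0, 0.01],
  ],
)

```text
time_s: 13.72
ee_pos: [0.4775, 0.2433, 0.1966]
eef_rot: [-3.141, -0.001, -3.141]
force: [0.1, -0.2, -0.1]
grip_width: 0.0157
grip_force: 12.0
```

Run:
```python
from h import *
o=get_obs();print(o["time_s"],o["ee_pos"],o["eef_rot"],o["force"],o["grip_width"])
c=camera("scene"); P=cloud(c)
cv2.imwrite("pics/s4.png",cv2.resize(c["image"][90:250,160:320,::-1],None,fx=3.6,fy=3.6))
for t,xy,r,b in [("cup",(.4765,.243),.04,(.13,.14)),("disc",(.4765,.243),.05,(.143,.168)),("stem",(.4765,.243),.05,(.168,.18))]:
    p=band(P,xy,r,*b)
    if len(p)>3: print(t,len(p),mec(p),p.min(0),p.max(0),np.median(p,0))
```

```text
13.7167 [0.47753893 0.2432772  0.19662432] [-3.14093228e+00 -1.02005505e-03 -3.14118105e+00] [ 0.09387195 -0.2416261  -0.08699489] 0.015689075140426875
cup 190 [0.477  0.2432 0.0354] [0.44339581 0.2085772  0.13002708] [0.50964217 0.27630946 0.13646033] [0.47293851 0.24367323 0.13346062]
disc 219 [0.4745 0.2429 0.0265] [0.44916407 0.21727044 0.15400417] [0.49981083 0.26868716 0.16792451] [0.47082856 0.24696807 0.1594467 ]
stem 22 [0.4743 0.245  0.0047] [0.46963785 0.24227735 0.16822527] [0.47888713 0.24775149 0.17965909] [0.47398118 0.24535971 0.17447706]
```

View pics/s4.png

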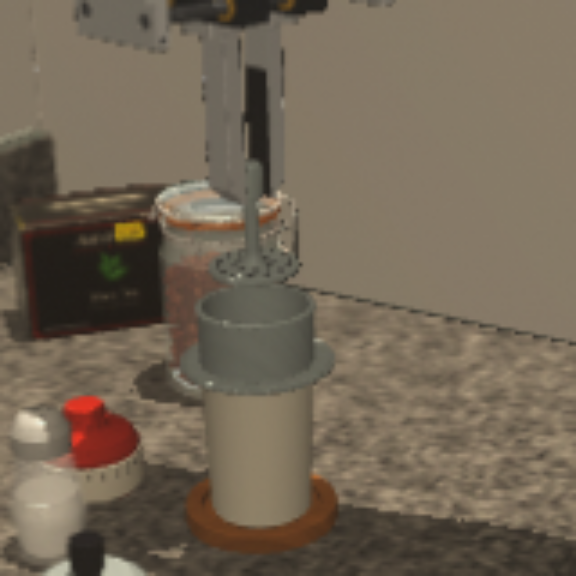

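The press hangs upright over the cup, with its disc at (255,265) and the cup's mouth at (255,310). I shift it 2 mm in x and lower.

Request:
jog_arm(
  rows=[
    [[-0.002, 0, 0], 0, 0.01],
    [[0, 0, 0.006], 0, 0.01],
    [[0, 0, 0.01], 0, 0.01],
    [[0, 0, 0.01], 0, 0.01],
    [[0, 0, 0.01], 0, 0.01],
    [[0, 0, 0.008], 0, 0.01],
    [[0, 0, 0.005], 0, 0.01],
    [[0, 0, 0.002], 0, 0.01],
    [[0, 0, 0.001], 0, 0.01],
    [[0, 0, 0], 0, 0.01],
    [[0, 0, 0], 0, 0.01],
  ],
)

```text
time_s: 14.68
ee_pos: [0.4798, 0.2438, 0.1458]
eef_rot: [3.141, 0.001, -3.142]
force: [0.3, 0.8, -0.5]
grip_width: 0.0156
grip_force: 12.0
```

Request:
jog_arm(
  rows=[
    [[0, 0, 0.001], 0, 0.01],
    [[0, 0, 0.001], 0, 0.01],
    [[0, 0, 0.001], 0, 0.01],
    [[0, 0, 0], 0, 0.01],
    [[0, 0, 0], 0, 0.01],
  ],
)

```text
time_s: 15.1
ee_pos: [0.4796, 0.2437, 0.1425]
eef_rot: [3.142, 0.0, -3.142]
force: [0.2, 0.1, -0.6]
grip_width: 0.0158
grip_force: 12.0
```

Request:
jog_arm(
  rows=[
    [[0, 0, 0.001], 0, 0.01],
    [[0, 0, 0.001], 0, 0.01],
    [[0, 0, 0], 0, 0.01],
    [[0, 0, 0], 0, 0.01],
  ],
)

```text
time_s: 15.43
ee_pos: [0.4803, 0.2438, 0.1417]
eef_rot: [3.141, 0.002, -3.142]
force: [0.0, -3.5, 10.7]
grip_width: 0.0157
grip_force: 12.0
```

Run:
```python
from h import *
o=get_obs();print(o["time_s"],o["ee_pos"],o["force"])
c=camera("scene"); P=cloud(c)
cv2.imwrite("pics/s5.png",cv2.resize(c["image"][110:250,170:310,::-1],None,fx=4,fy=4))
```

```text
15.4333 [0.48031572 0.24378431 0.14174678] [ 0.03018893 -3.46611586 10.65349039]
```

View pics/s5.png

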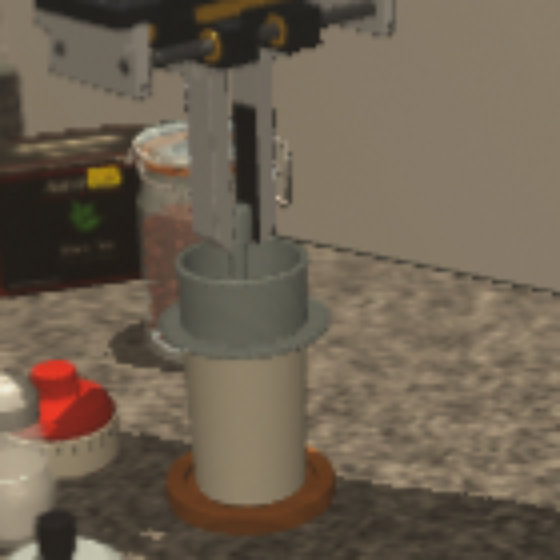

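The press's grip stands out of the cup at (243,230), and the 10 N contact at the expected height confirms the disc is on the floor. I release it and go to the cap.

Request:
jog_arm(
  rows=[
    [[0, 0, -0.001], 0, 0.01],
    [[0, 0, -0.0005], 0, 0.025],
    [[0, 0, 0], 0, 0.04],
    [[0, 0, 0], 0, 0.045],
    [[0, 0, -0.01], 0, 0.045],
    [[0, 0, -0.02], 0, 0.045],
    [[0, 0, -0.02], 0, 0.045],
    [[0.005, 0.02, 0], 0, 0.045],
    [[0.012, 0.035, 0], 0, 0.045],
    [[0.012, 0.035, 0], 0, 0.045],
    [[0.012, 0.035, 0], 0, 0.045],
    [[0.009, 0.029, 0], 0, 0.045],
  ],
)

```text
time_s: 16.48
ee_pos: [0.4285, 0.3998, 0.1927]
eef_rot: [3.141, 0.0, -3.141]
force: [0.8, 0.2, 0.1]
grip_width: 0.045
grip_force: 0.0
```

Run:
```python
from h import *
o=get_obs();print(o["time_s"],o["ee_pos"],o["eef_rot"],o["force"])
c=camera("scene"); P=cloud(c)
for t,xy,r,b in [("cup",(.4765,.243),.04,(.13,.138)),("grip",(.4765,.243),.02,(.142,.17)),("knob",(.429,.398),.03,(.05,.075)),("cap edge",(.429,.398),.06,(.001,.012)),("dome",(.429,.398),.06,(.02,.04))]:
    p=band(P,xy,r,*b)
    if len(p)>3: print(t,len(p),mec(p),p.min(0),p.max(0),np.median(p,0))
for z in np.arange(0.004,.07,.006):
    p=band(P,(.429,.398),.06,z,z+.006)
    if len(p)>3: print(round(z,3),len(p),np.round([p[:,0].min(),p[:,0].max(),p[:,1].min(),p[:,1].max()],3))
P=cloud(camera("top"))
p=band(P,(.429,.398),.03,.055,.075);print(mec(p) if len(p)>3 else 0)
```

```text
16.4833 [0.42849127 0.39984195 0.19274756] [ 3.14107475e+00  2.81075447e-04 -3.14105735e+00] [0.7706113  0.18983814 0.07996082]
cup 187 [0.4771 0.2425 0.0352] [0.44325604 0.20740674 0.13001995] [0.51024655 0.27638649 0.13722399] [0.4739875  0.2455863  0.13374143]
grip 81 [0.4768 0.2458 0.0078] [0.46909071 0.23824133 0.14252315] [0.48336474 0.25324284 0.16342071] [0.4739795  0.24863352 0.15473182]
knob 114 [0.4289 0.3985 0.0098] [0.42003365 0.38905328 0.05022872] [0.43780325 0.40786776 0.06870857] [0.4252081  0.40150113 0.06187174]
cap edge 647 [0.429  0.398  0.0599] [0.37024226 0.33871954 0.00100108] [0.48752096 0.45735224 0.01199503] [0.40599886 0.4274913  0.00265153]
dome 376 [0.4274 0.3993 0.0316] [0.39670391 0.36924097 0.02000565] [0.45825036 0.42979598 0.03999886] [0.40578929 0.414536   0.03057587]
0.004 146 [0.389 0.446 0.365 0.437]
0.01 251 [0.392 0.463 0.361 0.436]
0.016 96 [0.396 0.439 0.378 0.431]
0.022 124 [0.397 0.439 0.373 0.43 ]
0.028 98 [0.398 0.441 0.378 0.429]
0.034 126 [0.399 0.458 0.369 0.429]
0.04 333 [0.4   0.453 0.371 0.427]
0.046 26 [0.408 0.447 0.384 0.418]
0.052 31 [0.421 0.433 0.393 0.407]
0.058 32 [0.42  0.434 0.391 0.408]
0.064 44 [0.421 0.438 0.389 0.407]
0
```

Request:
jog_arm(
  rows=[
    [[0, -0.0015, 0.02], 0, 0.045],
    [[0, 0, 0.03], 0, 0.045],
    [[0, 0, 0.035], 0, 0.045],
    [[0, 0, 0.03], 0, 0.045],
    [[0, 0, 0.02], 0, 0.045],
    [[0, 0, 0.008], 0, 0.045],
    [[0, 0, 0], 0, 0.045],
    [[0, 0, 0], 0, 0.012],
    [[0, 0, 0], 0, 0.012],
    [[0, 0, 0], 0, 0.012],
    [[0, 0, 0], 0, 0.012],
    [[0, 0, 0], 0, 0.012],
  ],
  squeeze=20,
)

```text
time_s: 17.58
ee_pos: [0.43, 0.3965, 0.0499]
eef_rot: [3.141, 0.001, -3.142]
force: [-0.3, -0.1, 4.1]
grip_width: 0.0176
grip_force: 20.0
```

Request:
jog_arm(
  rows=[
    [[0, 0, -0.01], 0, 0.012],
    [[0, 0, -0.02], 0, 0.012],
    [[0, 0, -0.03], 0, 0.012],
    [[0, 0, -0.035], 0, 0.012],
    [[0, 0, -0.035], 0, 0.012],
    [[0, 0, -0.03], 0, 0.012],
    [[0, 0, -0.02], 0, 0.012],
    [[0, 0, -0.005], 0, 0.012],
    [[0, 0, 0], 0, 0.012],
  ],
)

```text
time_s: 18.33
ee_pos: [0.4298, 0.3964, 0.2354]
eef_rot: [3.14, 0.002, -3.142]
force: [-0.1, 0.8, -1.8]
grip_width: 0.0174
grip_force: 20.0
```

Request:
jog_arm(
  rows=[
    [[-0.004, -0.012, 0], 0, 0.012],
    [[-0.007, -0.022, 0], 0, 0.012],
    [[-0.009, -0.028, 0], 0, 0.012],
    [[-0.009, -0.03, 0], 0, 0.012],
    [[-0.009, -0.028, 0], 0, 0.012],
    [[-0.006, -0.022, 0], 0, 0.012],
    [[-0.004, -0.012, 0], 0, 0.012],
    [[0, 0, 0], 0, 0.012],
    [[0, 0, 0], 0, 0.012],
  ],
)

```text
time_s: 19.08
ee_pos: [0.4775, 0.242, 0.2331]
eef_rot: [-3.141, -0.001, 3.141]
force: [-0.2, -0.6, -0.1]
grip_width: 0.0174
grip_force: 20.0
```

Run:
```python
from h import *
o=get_obs();print(o["time_s"],o["ee_pos"],o["eef_rot"],o["force"],o["grip_width"])
c=camera("scene"); P=cloud(c)
cv2.imwrite("pics/s6.png",cv2.resize(c["image"][70:250,150:330,::-1],None,fx=3.3,fy=3.3))
for t,xy,r,b in [("cup",(.4765,.243),.04,(.13,.138)),("grip",(.4765,.243),.02,(.142,.17))]+[(str(round(z,3)),(.4765,.243),.06,(z,z+.006)) for z in np.arange(.174,.25,.006)]:
    p=band(P,xy,r,*b)
    if len(p)>3: print(t,len(p),mec(p),np.round([p[:,0].min(),p[:,0].max(),p[:,1].min(),p[:,1].max()],3))
```

```text
19.0833 [0.47747748 0.24196651 0.23310508] [-3.14124451e+00 -1.33242391e-03  3.14050824e+00] [-0.16584393 -0.57702153 -0.07283741] 0.017357866654636456
cup 195 [0.4773 0.244  0.0358] [0.443 0.513 0.209 0.276]
grip 80 [0.4766 0.2468 0.0082] [0.469 0.484 0.239 0.253]
0.18 19 [0.4677 0.2499 0.038 ] [0.438 0.49  0.22  0.282]
0.186 142 [0.4745 0.2453 0.0393] [0.436 0.501 0.215 0.284]
0.192 171 [0.4755 0.2442 0.039 ] [0.437 0.51  0.206 0.283]
0.198 110 [0.4699 0.2486 0.0311] [0.444 0.492 0.224 0.275]
0.204 101 [0.473  0.2457 0.0312] [0.444 0.492 0.221 0.276]
0.21 102 [0.4724 0.2473 0.0301] [0.446 0.494 0.224 0.275]
0.216 101 [0.4755 0.2442 0.0303] [0.446 0.497 0.22  0.274]
0.222 130 [0.4759 0.2436 0.0301] [0.446 0.5   0.216 0.274]
0.228 113 [0.4754 0.2446 0.0233] [0.452 0.499 0.222 0.266]
0.234 43 [0.477  0.2432 0.0177] [0.467 0.486 0.228 0.259]
0.24 64 [0.4776 0.2423 0.0224] [0.467 0.487 0.222 0.264]
0.246 77 [0.4753 0.2428 0.0225] [0.466 0.487 0.221 0.264]
```

View pics/s6.png

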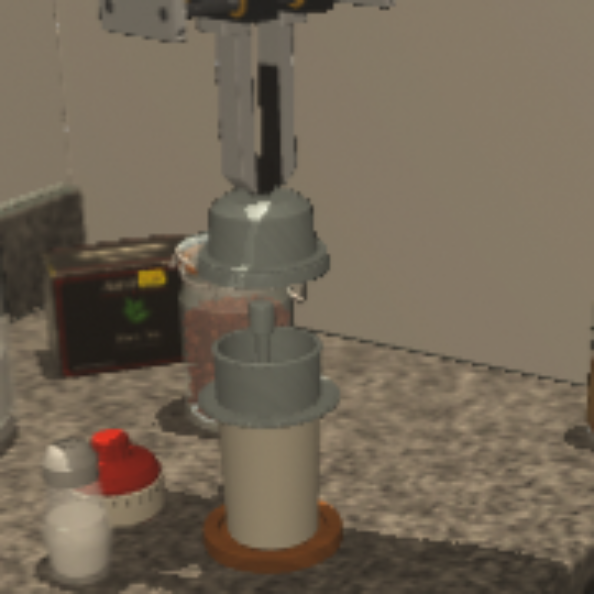

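The cap hangs level over the cup, with its skirt centred at column 264 and the cup at 268. That is about 1–1.5 mm off. I nudge it and lower to just above the rim.

Request:
jog_arm(
  rows=[
    [[0, -0.001, 0], 0, 0.012],
    [[0, 0, 0.006], 0, 0.012],
    [[0, 0, 0.008], 0, 0.012],
    [[0, 0, 0.009], 0, 0.012],
    [[0, 0, 0.009], 0, 0.012],
    [[0, 0, 0.007], 0, 0.012],
    [[0, 0, 0.004], 0, 0.012],
    [[0, 0, 0], 0, 0.012],
    [[0, 0, 0], 0, 0.012],
  ],
)

```text
time_s: 19.88
ee_pos: [0.4777, 0.2412, 0.1909]
eef_rot: [-3.142, -0.0, 3.142]
force: [-0.0, -0.2, -0.8]
grip_width: 0.0178
grip_force: 20.0
```

Run:
```python
from h import *
o=get_obs();print(o["time_s"],o["ee_pos"],o["eef_rot"],o["force"],o["grip_width"])
c=camera("scene"); P=cloud(c)
cv2.imwrite("pics/s7.png",cv2.resize(c["image"][110:240,160:310,::-1],None,fx=4.5,fy=4.5,interpolation=cv2.INTER_CUBIC))
for t,xy,r,b in [("brim",(.4765,.243),.06,(.096,.106)),("cupwall",(.4765,.243),.04,(.11,.13))]+[(str(round(z,3)),(.4765,.243),.06,(z,z+.005)) for z in np.arange(.132,.16,.005)]:
    p=band(P,xy,r,*b)
    if len(p)>3: print(t,len(p),mec(p),np.round([p[:,0].min(),p[:,0].max(),p[:,1].min(),p[:,1].max()],3))
```

```text
19.8833 [0.47767647 0.24123587 0.19091562] [-3.14154375e+00 -1.07770981e-04  3.14154868e+00] [-0.01458414 -0.17554988 -0.77367931] 0.017809306181546778
brim 300 [0.4764 0.2428 0.0448] [0.432 0.52  0.199 0.287]
cupwall 334 [0.476  0.2431 0.0345] [0.442 0.509 0.211 0.276]
0.132 65 [0.4732 0.2451 0.0333] [0.443 0.493 0.218 0.276]
0.142 97 [0.4724 0.245  0.0395] [0.437 0.494 0.211 0.283]
0.147 100 [0.4713 0.2474 0.0378] [0.437 0.496 0.219 0.283]
0.152 157 [0.4755 0.2434 0.0394] [0.438 0.51  0.205 0.281]
0.157 84 [0.4745 0.244  0.032 ] [0.443 0.497 0.218 0.275]
```

View pics/s7.png

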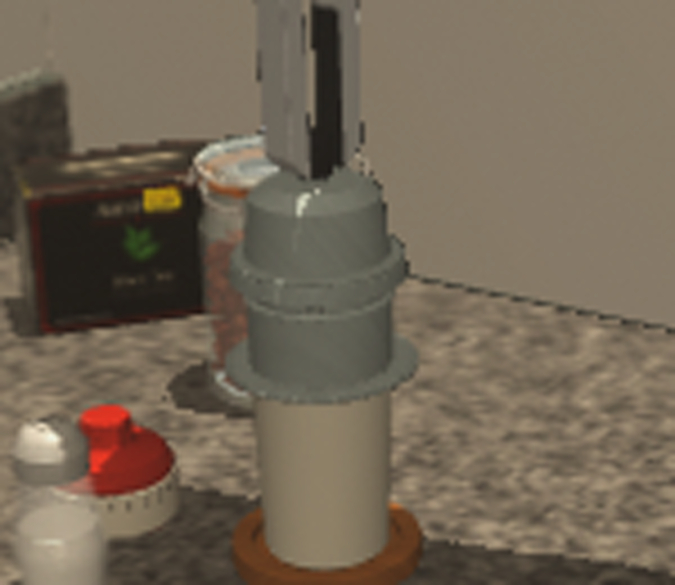

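The skirt's columns 232–408 and the cup's 249–392 share a centre near 320, so they are aligned. I lower to contact.

Request:
jog_arm(
  rows=[
    [[0, 0, 0.003], 0, 0.012],
    [[0, 0, 0.003], 0, 0.012],
    [[0, 0, 0.003], 0, 0.012],
    [[0, 0, 0.002], 0, 0.012],
    [[0, 0, 0.001], 0, 0.012],
    [[0, 0, 0.001], 0, 0.012],
    [[0, 0, 0], 0, 0.012],
    [[0, 0, 0], 0, 0.012],
  ],
)

```text
time_s: 20.6
ee_pos: [0.4776, 0.2413, 0.178]
eef_rot: [3.142, 0.0, -3.142]
force: [0.5, -0.7, 0.6]
grip_width: 0.0174
grip_force: 20.0
```

Request:
jog_arm(
  rows=[
    [[0, 0, 0.001], 0, 0.012],
    [[0, 0, 0.001], 0, 0.012],
    [[0, 0, 0], 0, 0.012],
    [[0, 0, 0], 0, 0.012],
  ],
)

```text
time_s: 20.93
ee_pos: [0.4776, 0.2412, 0.1759]
eef_rot: [-3.142, -0.0, -3.142]
force: [0.7, -0.5, -1.2]
grip_width: 0.0174
grip_force: 20.0
```

Request:
jog_arm(
  rows=[
    [[0, 0, 0.001], 0, 0.012],
    [[0, 0, 0.001], 0, 0.012],
    [[0, 0, 0], 0, 0.012],
    [[0, 0, 0], 0, 0.012],
  ],
)

```text
time_s: 21.27
ee_pos: [0.4782, 0.2415, 0.1754]
eef_rot: [3.141, 0.002, -3.142]
force: [-1.6, -1.3, 10.8]
grip_width: 0.0175
grip_force: 20.0
```

Contact comes at the seated height of about 0.1755 (0.176 expected), so the cap is home. I release it and rise.

Request:
jog_arm(
  rows=[
    [[0, 0, -0.001], 0, 0.012],
    [[0, 0, 0], 0, 0.025],
    [[0, 0, 0], 0, 0.045],
    [[0, 0, 0], 0, 0.05],
    [[0, 0, -0.01], 0, 0.05],
    [[0, 0, -0.02], 0, 0.05],
    [[0, 0, -0.03], 0, 0.05],
    [[0, 0, -0.03], 0, 0.05],
    [[0, 0, 0], 0, 0.05],
    [[0, 0, 0], 0, 0.05],
  ],
)

```text
time_s: 22.1
ee_pos: [0.4781, 0.2414, 0.2668]
eef_rot: [3.14, 0.003, -3.142]
force: [1.0, 0.8, -0.3]
grip_width: 0.0502
grip_force: 0.0
```

Run:
```python
from h import *
o=get_obs();print(o["time_s"],o["ee_pos"],o["force"],o["grip_width"])
c=camera("scene"); P=cloud(c)
cv2.imwrite("pics/s8.png",cv2.resize(c["image"][110:240,160:310,::-1],None,fx=4.5,fy=4.5,interpolation=cv2.INTER_CUBIC))
for t,r,b in [("knobtop",.015,(.18,.2)),("skirt",.06,(.126,.141)),("brim",.06,(.096,.106))]:
    p=band(P,(.4765,.243),r,*b)
    if len(p)>3: print(t,len(p),mec(p),p.min(0),p.max(0))
```

```text
22.1 [0.47805306 0.24143261 0.26681195] [ 0.9786239   0.77282425 -0.25974986] 0.05022342323829493
knobtop 71 [0.4756 0.2439 0.0087] [0.46741338 0.23559606 0.18021897] [0.48243437 0.25203979 0.1937341 ]
skirt 346 [0.4746 0.2433 0.0406] [0.43557122 0.20301191 0.12625303] [0.51078028 0.28343363 0.14098921]
brim 298 [0.4761 0.2434 0.0448] [0.4322981  0.19879743 0.0973935 ] [0.51862436 0.28667134 0.10577027]
```

View pics/s8.png

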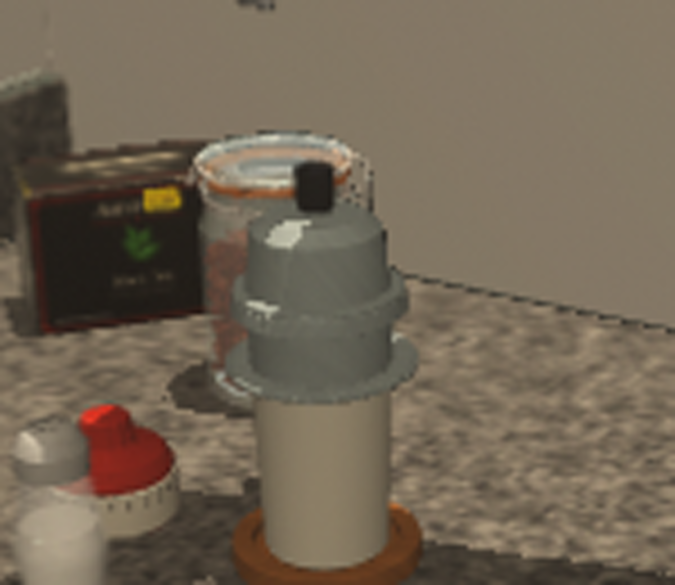

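The stack is level: knob at (315,187), skirt at (320,300), brim at (321,370). The knob top measures 0.193 m against 0.192 m expected, and the gripper is clear.

```bash
python3 -c "
from station import *
print(hand_in())"
```

```text
the job is handed in; nothing more can be done
None
```

I set up the dripper on its coaster and handed the job in at about 22 s; no verdict came back, but the last picture showed tumbler, dripper, press and cap stacked level, with measured heights within 2 mm of seated, and the arm kept clear of the other pantry things.

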